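# Nest the play-kitchen saucepans with their handles fanned

## Task

Tidy up the play-kitchen saucepans: stand the red one inside the blue one and the yellow one inside the red one, each flat on the floor of the pan it stands in, with the handles fanned out so that each of the three points its own way, at least 45 degrees from the other two. Lower the pans in rather than dropping them, let go of them, and leave the green frying pan alone.

Things in the scene. Friction and masses are not known exactly. Their poses are not given: they have to be found in the camera images.
- large_pan: Large blue saucepan, loose on the table, the outermost pan: rim 180 mm across, base 164, height 50; 0.45 kg. Origin: centre of its underside; z up, x along its level wooden handle (bar 20 wide, 14 thick, its middle 6 above the rim, ending 200 from the pan's axis). Walls 4, floor 5 thick. 
- medium_pan: Medium red saucepan, loose: rim 140 mm across, base 124, height 54; 0.16 kg. Origin: centre of its underside; z up, x along its level wooden handle (bar 20 wide, 14 thick, its middle 6 above the rim, ending 180 from the pan's axis). Walls 4, floor 5 thick. Seated in the blue pan, its underside is 5 above the blue one's and its handle passes over the blue rim but would strike the blue handle.
- small_pan: Small yellow saucepan, loose: rim 104 mm across, base 88, height 58; 0.11 kg. Origin: centre of its underside; z up, x along its level wooden handle (bar 20 wide, 14 thick, its middle 6 above the rim, ending 160 from the pan's axis). Walls 4, floor 5 thick. Seated in the red pan, its underside is 5 above the red one's and its handle passes over the red rim but would strike the red handle.
- medium_handle (a point): Point in the middle of the red pan's handle bar, a good place to grip it across its 20 mm width from above: 120 mm along x from the pan's axis, 60 mm above its underside. Its axes are those of the red pan.
- small_handle (a point): Point in the middle of the yellow pan's handle bar, a good place to grip it across its 20 mm width from above: 110 mm along x from the pan's axis, 64 mm above its underside. Its axes are those of the yellow pan.
- frying_pan: Green frying pan with a black handle, a bystander, standing loose on the table: 156 mm across the rim, 26 mm high; handle along its x, ending 178 mm from its axis. Origin at the centre of its underside. Not part of the job.

How it is judged:
At the end, for the whole second after the job is handed in: The blue pan stands upright on the table; the red pan stands in the blue one and the yellow one in the red one (axes within 25 mm, underside less than 12 mm above that of the pan around it, tilted under 10 degrees); every two handles point at least about 25 degrees apart; all three pans are at rest (horizontal distance between medium_pan and large_pan below 0.025 m and z of medium_pan in the frame of large_pan between 0 and 0.012 m and angle between each of medium_pan, small_pan's own z axis and vertical below 0.17 rad and horizontal distance between small_pan and medium_pan below 0.025 m and z of small_pan in the frame of medium_pan between 0 and 0.012 m and angle between large_pan's own z axis and vertical below 0.1 rad and height (world z) of large_pan below 0.01 m and (y of medium_handle in the frame of large_pan above 0.05 m or y of medium_handle in the frame of large_pan below -0.05 m or x of medium_handle in the frame of large_pan below 0 m) and (y of small_handle in the frame of medium_pan above 0.046 m or y of small_handle in the frame of medium_pan below -0.046 m or x of small_handle in the frame of medium_pan below 0 m) and (y of small_handle in the frame of large_pan above 0.046 m or y of small_handle in the frame of large_pan below -0.046 m or x of small_handle in the frame of large_pan below 0 m) and linear speed of each of large_pan, medium_pan, small_pan below 0.02 m/s); the robot touches nothing.
It fails at once if the green frying pan is moved by more than 30 mm (distance of frying_pan from where it was at the start of the episode above 0.03 m).
It fails at once if the red saucepan is dropped or thrown: it moves freely, out of the gripper, faster than 0.8 m/s (a fall of more than about 30 mm) (linear speed of medium_pan above 0.8 m/s and contact force between the fingers and medium_pan below 0.1 N).
It fails at once if the yellow saucepan is dropped or thrown: it moves freely, out of the gripper, faster than 0.8 m/s (a fall of more than about 30 mm) (linear speed of small_pan above 0.8 m/s and contact force between the fingers and small_pan below 0.1 N).
It also fails if it takes over 56 s, if anything falls off the work surface, if the arm or the gripper's body presses on something with over 40 N, if the wrist force passes 120 N, or if a joint passes its speed limit or range.

## Robot

A 7-joint arm with a two-finger parallel gripper is mounted at the origin on the work surface. World frame = base frame: x ahead of the robot, y to its left, z up, the work surface at z = 0. Lengths are in m, angles in rad, forces in N, time in s.
With the tool pointing down it reaches from about 0.4 to 0.85 m from the base axis. Payload 10.4 kg.
Tool frame: the origin (TCP) lies between the finger pads; the fingertips stand ahead of it and the grasp point (between the pads) lies 6 mm ahead of it (finger_overhang is the z of the fingertips in the tool frame, in m); z points along the fingers, y is the direction in which the jaws open and shut (so a half turn about z gives the same grasp; the last joint's range is limited). The gripper opens to 85 mm and grips with 20 to 120 N. Pads are 22 mm wide; open, the fingers measure 114 mm over their backs; the gripper's body (76 mm by 85 mm) begins 54 mm behind the grasp point. The pads swing forward as they close: fully open they stand 13 mm farther back than shut.
Start: joints at [1.177, 0.332, -0.065, 1.46, 0.022, 1.35, -0.088], TCP at [0.226, -0.583, 0.256] pointing down, gripper open.
Joint ranges: [-2.6, 2.6], [-0.5, 2.12], [-1.47, 1.34], [0.16, 2.42], [-1.27, 4.41], [0.06, 2.06], [-2.6, 2.6]. Speed limits (rad/s): [2.22, 2.22, 2.79, 2.79, 3.14, 3.14, 3.14].

## Interface

Orientations are given as a unit quaternion [x, y, z, w].
In Python, from workcell import * gives the robot as it stands.
- The arm moves only by the shell command python3 -m creep 'ROWS' [FORCE]. ROWS is JSON, a list of rows, each a list of 7 numbers: the turn, a rotation vector about the tool's x, y, z in rad, then the shift along the tool's x, y, z in mm, then the closure in counts, from 0 (fully open) to 255 (shut). In form: [[wx, wy, wz, dx, dy, dz, claw], ...]. A call has 1 to 8 rows; each row shifts and turns the commanded pose from where the row before left it, along the tool's axes as they then stand; what a row does not reach is not made up. A row lasts 1/10 s, in which the tool goes at most 50 mm and 8.59 degrees, less where a joint would pass 70% of its speed; a pose out of reach is approached as far as the arm can. A call is refused whole if a number of a shift passes 50 or a number of a turn 0.15, either way. A call with a gripper value outside its range is refused whole. The fingers move at their own pace and stop on an object; FORCE is the grip in N (left out, the last holds). Time passes only in rows, so rows that do not move let the fingers close. It gives the time, the measured TCP pose, the force and the opening at its end, in the units of the state.
- get_obs(): the state, without advancing time (a new reading comes with each control period).
- camera(name): name is "side" or "top" or "wrist"; returns (picture, depth): 480x640x3 uint8, blue, green, red; 480x640 float32, m along the optical axis (not along the pixel's ray), 0 where there is no reading.
- camera_model(name): a dict with "camera_matrix" (3x3 intrinsics, pixels), "R" (3x3) and "t" (3): a world point X has camera coordinates R X + t; the wrist camera has in their place "mount" (4x4, takes a point from camera to tool coordinates, whose origin is the TCP and whose axes are the flange's). Camera axes: x right, y down, z forward; pixel columns grow to the right and rows downward; lengths in m; the calibration is good to about 2 mm. A picture is of the moment at which its call begins: read the wrist's pose just before it. camera_model takes no time and is no camera call.
- hand_in(): hands the job in, once; it reports no verdict.
The state is a dict: "clock": time; "joint_pos": joint angles; "joint_velocities": joint speeds; "tau": joint torques, N m; "position": TCP position; "ee_rot": TCP orientation; "ft_force": force on the tool from outside, world axes, zero at the start; "torque": the same for the moment, N m; "grip_width": opening from 0.0 (shut) to 1.0 (fully open).
Only numpy, scipy, OpenCV 4.12 (cv2) and the standard library are available. Lean on these libraries where they do the work, as an engineer would, in place of code of your own. Each camera call takes 0.05 s, during which the arm holds its last target.

## Working session

There is one attempt and no reset: what is moved stays moved. The work goes in short steps, Python scripts to look and compute and a shell command to move; the robot and the scene stay as the last step left them, time stands still between calls to the robot, and variables do not carry over. Pictures are saved under pics/ and viewed, and the job is handed in when it is done.

```bash
ls; mkdir -p pics; python3 - <<'E'
from workcell import *
import cv2
o=get_obs(); print(o)
for n in ("top","side"):
    p,d=camera(n); cv2.imwrite(f"pics/{n}0.png",p); import numpy as np; np.save(f"pics/{n}0d.npy",d); m=camera_model(n); print(n,m)
print(camera_model("wrist"))
try: print(finger_overhang)
except Exception as e: print(e)
E
```

```text
pics
{'clock': 0.0, 'joint_pos': array([ 1.17741923,  0.33286958, -0.06470924,  1.46096476,  0.02164118,
        1.3498806 , -0.08854547]), 'joint_velocities': array([ 0.00206439,  0.00026894,  0.00119321,  0.00038941,  0.00029428,
        0.00171321, -0.00026919]), 'tau': array([-5.03022020e-04, -6.25452304e+01,  4.87470848e-02, -3.91602874e+01,
        1.62771478e-02,  1.00472782e-02,  5.38464633e-05]), 'position': array([ 0.22632761, -0.58221288,  0.25550617]), 'ee_rot': array([ 9.82865026e-01,  1.84325343e-01, -1.81909648e-04, -6.89147201e-04]), 'ft_force': array([-0.55678846, -0.20118371, -0.28957033]), 'torque': array([ 0.05071931, -0.00238073, -0.02247018]), 'grip_width': 0.9963226258859775}
top {'camera_matrix': array([[572.3972655 ,   0.        , 324.94945849],
       [  0.        , 572.3972655 , 240.13548705],
       [  0.        ,   0.        ,   1.        ]]), 'R': array([[-0.01214382, -0.99992156, -0.00306689],
       [-0.99842071,  0.01229372, -0.05481744],
       [ 0.05485085,  0.00239635, -0.99849168]]), 't': array([0.09460404, 0.5107253 , 1.44965014])}
side {'camera_
[... 194 characters left out ...]
0061425, -0.00580486],
       [-0.24916583,  0.5810832 , -0.77476365],
       [ 0.31375446, -0.70841411, -0.63222432]]), 't': array([0.52369782, 0.12587421, 1.01797303])}
{'camera_matrix': array([[393.26566026,   0.        , 319.98356625],
       [  0.        , 393.26566026, 240.57930403],
       [  0.        ,   0.        ,   1.        ]]), 'mount': array([[-5.37757240e-04, -9.51027712e-01, -3.09105163e-01,
         8.00045264e-02],
       [ 9.99999855e-01, -5.14455401e-04, -1.56891002e-04,
         5.66154635e-04],
       [-9.81312960e-06, -3.09105203e-01,  9.51027851e-01,
        -1.17960655e-01],
       [ 0.00000000e+00,  0.00000000e+00,  0.00000000e+00,
         1.00000000e+00]])}
0.025
```

View pics/top0.png

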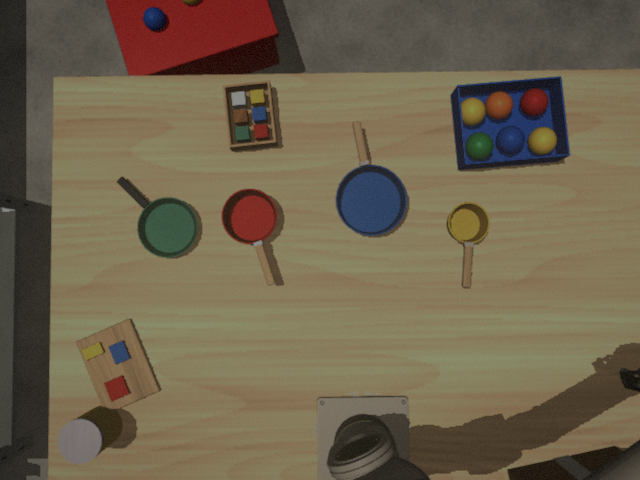

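View pics/side0.png

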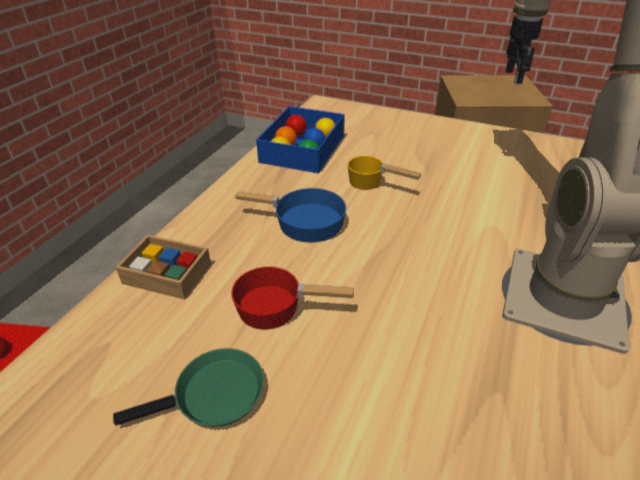

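```bash
cat > h.py <<'E'
from workcell import *
import numpy as np, cv2
from scipy.spatial.transform import Rotation as Ro
def cloud(n,d,pose=None):
    m=camera_model(n);K=m["camera_matrix"]
    v,u=np.mgrid[0:480,0:640]
    c=np.stack([(u-K[0,2])/K[0,0]*d,(v-K[1,2])/K[1,1]*d,d],-1)
    if n=="wrist":
        M=m["mount"];P=c@M[:3,:3].T+M[:3,3];R=Ro.from_quat(pose[1]).as_matrix()
        W=P@R.T+pose[0]
    else: W=(c-m["t"])@m["R"]
    W[d<=0]=np.nan
    return W
def cast(n,uv,z,pose=None):
    m=camera_model(n);K=m["camera_matrix"];uv=np.atleast_2d(uv).astype(float)
    r=np.c_[(uv-[K[0,2],K[1,2]])/[K[0,0],K[1,1]],np.ones(len(uv))]
    if n=="wrist":
        M=m["mount"];R=Ro.from_quat(pose[1]).as_matrix();r=r@M[:3,:3].T@R.T;o=R@M[:3,3]+pose[0]
    else: r=r@m["R"];o=-m["R"].T@m["t"]
    return o+r*((z-o[2])/r[:,2])[:,None]
# hue ranges, H, rim radius, handle r0,r1
PANS=dict(blue=((100,125),.050,.090,.200),red=((0,5),.054,.070,.180),yellow=((20,30),.058,.052,.160))
def mask(img,name):
    hsv=cv2.cvtColor(img,cv2.COLOR_BGR2HSV)
    lo,hi=PANS[name][0]
    m=(hsv[...,0]>=lo)&(hsv[...,0]<=hi)&(hsv[...,1]>130)&(hsv[...,2]>30)
    if name=="red": m|=(hsv[...,0]>=175)&(hsv[...,1]>130)&(hsv[...,2]>30)
    return m.astype(np.uint8)
def circ(p):
    A=np.c_[2*p,np.ones(len(p))];s=np.linalg.lstsq(A,(p**2).sum(1),rcond=None)[0]
    return s[:2],np.sqrt(s[2]+s[:2]@s[:2])
E
python3 - <<'E'
from h import *
img=cv2.imread("pics/top0.png");d=np.load("pics/top0d.npy");W=cloud("top",d)
hsv=cv2.cvtColor(img,cv2.COLOR_BGR2HSV)
for n,(u,v,) in dict(blue=(371,200),red=(250,216),yellow=(467,224)).items():
    hr,H,r,L=PANS[n]
    m=mask(img,n);k,lab=cv2.connectedComponents(m);c=lab==lab[v,u]
    print(n,"px",c.sum(),"hsv",hsv[v,u],"floor z",np.nanmedian(W[v-3:v+4,u-3:u+4,2]),"zmax",np.nanpercentile(W[c][:,2],[50,90,99]))
    top=c&(W[...,2]>H-.008);P=W[top][:,:2];cc,R=circ(P)
    # ellipse of outer contour on rim plane
    cs,_=cv2.findContours(c.astype(np.uint8),cv2.RETR_EXTERNAL,cv2.CHAIN_APPROX_NONE);cs=max(cs,key=len)[:,0]
    Q=cast("top",cs,H);e,_r=circ(Q[:,:2]);
    print("  rim fit",cc,R,len(P)," contour",e,_r)
    dx=W[...,:2]-cc;rr=np.hypot(dx[...,0],dx[...,1])
    hm=(rr>r+.015)&(rr<L+.02)&(W[...,2]>H-.004)&(W[...,2]<H+.03)
    X=W[hm];v0=X[:,:2].mean(0)-cc
    u0,s,vt=np.linalg.svd(X[:,:2]-X[:,:2].mean(0));a=vt[0]*np.sign(vt[0]@v0)
    print("  handle n",hm.sum(),"z",np.median(X[:,2]),"maxr",np.max((X[:,:2]-cc)@a),"ang line",np.degrees(np.arctan2(a[1],a[0])),"ang ctr",np.degrees(np.arctan2(v0[1],v0[0])),"perp off",np.cross(a,v0))
E
```

```text
blue px 301546 hsv [109 129 101] floor z 0.0037666496604075173 zmax [-0.00072929  0.00953914  0.31415079]
  rim fit [0.40580856 0.05004685] 0.5225030938804519 17243  contour [0.53524798 0.10329019] 0.8061917767785022
  handle n 502 z 0.0639778704196059 maxr 0.17220976766365417 ang line 110.75781479706731 ang ctr 55.421498615727955 perp off -0.11261607493682949
red px 1717 hsv [  3 184 129] floor z 0.00494062136410711 zmax [0.00499621 0.01112517 0.05681051]
  rim fit [0.57278514 0.27772643] 0.06695622001704418 109  contour [0.57413858 0.26831851] 0.05911571509761157
  handle n 366 z 0.06590024417166371 maxr 0.17760038045165297 ang line -172.51901350837298 ang ctr -157.1560936048791 perp off 0.024586962063249652
yellow px 1213 hsv [ 23 162 135] floor z 0.0050884765985482056 zmax [0.00774252 0.0570264  0.06253844]
  rim fit [ 0.54845879 -0.26702356] 0.04918711219694545 214  contour [ 0.54906459 -0.26764634] 0.050470509672020325
  handle n 659 z 0.06994443176508981 maxr 0.1795906079720774 ang line -8.089969340276136 ang ctr -24.338682493709246 perp off -0.005281862725790905<stdin>:17: DeprecationWarning: Arrays of 2-dimensional vectors are deprecated. Use arrays of 3-dimensional vectors instead. (deprecated in NumPy 2.0)
```

```bash
cat >> h.py <<'E'
def pan(W,name,seed,verbose=True):
    """seed: rough world xy. rim by height & radius; handle by top height"""
    hr,H,r,L=PANS[name];c=np.array(seed,float)
    z=W[...,2]
    for it in range(5):
        rr=np.hypot(W[...,0]-c[0],W[...,1]-c[1])
        s=(z>H-.006)&(z<H+.003)&(rr<r*1.25+(.01 if it<2 else 0))&(rr>r-(.03 if it<2 else .014))
        if it>1: s&=rr<r+.009
        P=W[s][:,:2];c,R=circ(P)
    hm=(rr>r+.012)&(rr<L+.015)&(z>H+.004)&(z<H+.022)
    k,lab,st,ce=cv2.connectedComponentsWithStats(hm.astype(np.uint8))
    i=1+np.argmax(st[1:,4]);X=W[lab==i]
    b,ext,ang=cv2.minAreaRect((X[:,:2]*1000).astype(np.float32))
    vx,vy,x0,y0=cv2.fitLine((X[:,:2]*1000).astype(np.float32),cv2.DIST_L2,0,.01,.01).ravel()
    a=np.array([vx,vy]);o=np.array([x0,y0])/1000-c;a*=np.sign(a@o)
    if verbose: print(name,"c",c.round(4),"R",R.round(4),"n",s.sum(),"| handle n",len(X),"ztop",np.median(X[:,2]).round(4),"rng",((X[:,:2]-c)@a).min().round(3),((X[:,:2]-c)@a).max().round(3),"box",np.round(ext,1),"ang",np.degrees(np.arctan2(a[1],a[0])).round(1),"ctr ang",np.degrees(np.arctan2(o[1],o[0])).round(1))
    return c,np.arctan2(a[1],a[0]),np.arctan2(o[1],o[0])
E
python3 - <<'E'
from h import *
for n in("top","side"):
    d=np.load(f"pics/{n}0d.npy");W=cloud(n,d);print(n)
    uv=dict(blue=(371,200),red=(250,216),yellow=(467,224),) if n=="top" else dict(blue=(311,208),red=(266,290),yellow=(366,168))
    for p,q in uv.items():
        try: pan(W,p,cast(n,q,.03)[0,:2])
        except Exception as e: print(p,e)
W=cloud("top",np.load("pics/top0d.npy"));print("green",W[227,167],W[181,121])
E
```

```text
top
blue c [ 0.6092 -0.0265] R 0.0868 n 377 | handle n 312 ztop 0.0623 rng 0.102 0.199 box [97.2 20.5] ang 10.3 ctr ang 10.2
red c [0.572  0.2781] R 0.0671 n 274 | handle n 323 ztop 0.0663 rng 0.082 0.179 box [97.3 19.9] ang -161.8 ctr ang -161.8
yellow c [ 0.5477 -0.2669] R 0.0495 n 192 | handle n 332 ztop 0.0703 rng 0.065 0.159 box [22.3 94. ] ang 175.4 ctr ang 175.2
side
blue c [ 0.61   -0.0267] R 0.0872 n 484 | handle n 270 ztop 0.0628 rng 0.102 0.199 box [96.7 23.9] ang 9.8 ctr ang 11.3
red c [0.5719 0.2782] R 0.0674 n 566 | handle n 486 ztop 0.0675 rng 0.082 0.179 box [96.6 23.2] ang -161.9 ctr ang -163.0
yellow c [ 0.5478 -0.2675] R 0.0498 n 216 | handle n 230 ztop 0.0713 rng 0.064 0.158 box [25.7 94.6] ang 175.7 ctr ang 173.5
green [0.55135691 0.49549953 0.00410125] [0.66921213 0.60811478 0.02377013]
```

```bash
cat >> h.py <<'E'
def go(target,yaw=None,seq=True):
    "print tool-frame mm from present pose to target TCP xyz, and levelling+yaw rotvec (deg yaw of tool x)"
    o=get_obs();R=Ro.from_quat(o["ee_rot"]);p=o["position"]
    x=R.as_matrix()[:,0];cy=np.degrees(np.arctan2(x[1],x[0]))
    if yaw is None: yaw=cy
    t=np.radians(yaw);Rt=Ro.from_matrix(np.array([[np.cos(t),np.sin(t),0],[np.sin(t),-np.cos(t),0],[0,0,-1]]))
    w=(R.inv()*Rt).as_rotvec()
    print("t",round(o["clock"],2),"pos",p.round(4),"yaw",cy.round(1),"tilt",np.degrees(np.arccos(-R.as_matrix()[2,2])).round(2),"F",o["ft_force"].round(1),"grip",round(o["grip_width"],3))
    dw=np.array(target)-p
    print("shift now-frame",(R.inv().apply(dw)*1000).round(1),"target-frame",(Rt.inv().apply(dw)*1000).round(1),"rotvec",w.round(4))
E
python3 - <<'E'
from h import *
go([.45,-.3,.256],18.2)
t=np.radians(-161.8);g=np.array([.572,.278])+.12*np.array([np.cos(t),np.sin(t)]);print(g)
go([*g,.14],18.2)
E
```

```text
t 0.1 pos [ 0.2263 -0.5823  0.2556] yaw 21.2 tilt 0.07 F [-0.3 -0.1  0.9] grip 1.003
shift now-frame [ 3.107e+02 -1.820e+02 -2.000e-01] target-frame [ 300.6 -198.3   -0.4] rotvec [-0.0013  0.0001  0.0531]
[0.45800335 0.24051981]
t 0.1 pos [ 0.2263 -0.5823  0.2556] yaw 21.2 tilt 0.07 F [-0.3 -0.1  0.9] grip 1.003
shift now-frame [ 514.1 -682.8  116.4] target-frame [ 477.  -709.3  115.6] rotvec [-0.0013  0.0001  0.0531]
```

```bash
python3 -m creep '[[0,0,0.053,38,-25,0,0],[0,0,0,38,-25,0,0],[0,0,0,38,-25,0,0],[0,0,0,38,-25,0,0],[0,0,0,38,-25,0,0],[0,0,0,38,-25,0,0],[0,0,0,38,-25,0,0],[0,0,0,38,-25,0,0]]' 100; python3 - <<'E'
from h import *
go([.458,.2405,.14],18.2)
E
```

```text
clock: 0.9
position: [0.4515, -0.2945, 0.2562]
ee_rot: [0.987, 0.158, -0.0, 0.0]
ft_force: [0.3, -0.6, 0.1]
grip_width: 0.999
t 0.9 pos [ 0.4515 -0.2945  0.2562] yaw 18.2 tilt 0.01 F [ 0.3 -0.6  0.1] grip 0.999
shift now-frame [ 173.3 -506.2  116.1] target-frame [ 173.2 -506.2  116.2] rotvec [-0.      0.0002  0.    ]
```

```bash
python3 -m creep '[[0,0,0,14,-42,0,0],[0,0,0,14,-42,0,0],[0,0,0,14,-42,6,0],[0,0,0,14,-42,6,0],[0,0,0,14,-42,6,0],[0,0,0,14,-42,6,0],[0,0,0,14,-42,6,0],[0,0,0,14,-42,6,0]]'; python3 -m creep '[[0,0,0,14,-42,16,0],[0,0,0,14,-42,16,0],[0,0,0,14,-42,16,0],[0,0,0,14,-42,16,0],[0,0,0,0,0,0,0]]'; python3 - <<'E'
from h import *
go([.458,.2405,.066],18.2)
o=get_obs();p,d=camera("wrist");cv2.imwrite("pics/w1.png",p)
E
```

```text
clock: 1.7
position: [0.4517, 0.0597, 0.22]
ee_rot: [0.987, 0.158, 0.0, 0.0]
ft_force: [0.6, 0.6, -0.1]
grip_width: 0.998
clock: 2.2
position: [0.4501, 0.2409, 0.1543]
ee_rot: [0.987, 0.162, -0.002, -0.002]
ft_force: [0.0, -0.6, -0.1]
grip_width: 1.001
t 2.2 pos [0.4501 0.2409 0.1543] yaw 18.7 tilt 0.26 F [ 0.  -0.6 -0.1] grip 1.001
shift now-frame [ 7.6  3.2 88.3] target-frame [ 7.4  2.8 88.3] rotvec [-0.0036  0.0028  0.008 ]
```

View pics/w1.png

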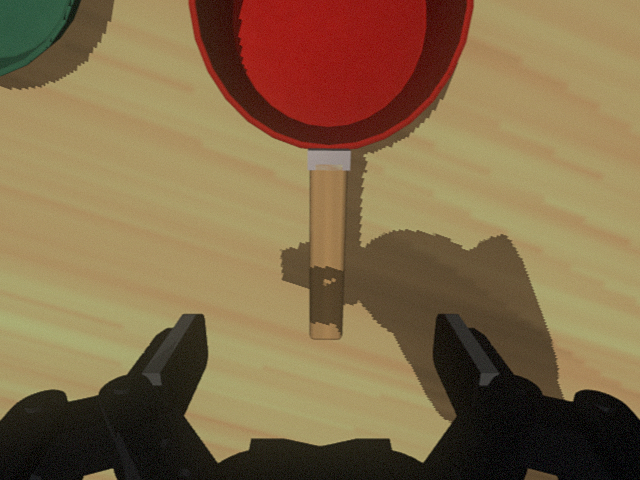

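The wrist view shows the red pan with its handle (325–330, 165–338) centred between the open fingers at (195, 440), and the frying pan is well clear. Descending.

```bash
python3 -m creep '[[-0.004,0.003,0.008,4,1.5,20,0],[0,0,0,3.6,1.3,20,0],[0,0,0,0,0,20,0],[0,0,0,0,0,20,0],[0,0,0,0,0,8,0],[0,0,0,0,0,0,0],[0,0,0,0,0,0,0]]'; python3 - <<'E'
from h import *
go([.458,.2405,.066],18.2)
o=get_obs();p,d=camera("wrist");cv2.imwrite("pics/w2.png",p)
E
```

```text
clock: 2.95
position: [0.4619, 0.2344, 0.0691]
ee_rot: [0.988, 0.154, 0.002, 0.002]
ft_force: [0.0, 0.5, 1.2]
grip_width: 0.998
t 2.95 pos [0.4619 0.2344 0.0691] yaw 17.7 tilt 0.33 F [0.  0.5 1.2] grip 0.998
shift now-frame [-1.8 -7.   3.1] target-frame [-1.8 -7.   3.1] rotvec [ 0.0042 -0.0039 -0.0085]
```

View pics/w2.png

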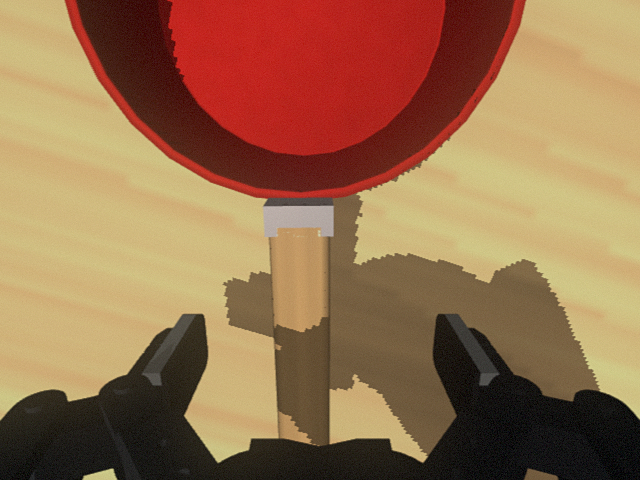

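```bash
python3 -m creep '[[0,0,0,0,0,0,0],[0,0,0,0,0,0,0]]'; python3 - <<'E'
from h import *
go([.458,.2405,.066],18.2)
E
```

```text
clock: 3.2
position: [0.4617, 0.2347, 0.069]
ee_rot: [0.988, 0.154, 0.002, 0.002]
ft_force: [-0.1, -0.0, 0.6]
grip_width: 0.998
t 3.2 pos [0.4617 0.2347 0.069 ] yaw 17.7 tilt 0.34 F [-0.1 -0.   0.6] grip 0.998
shift now-frame [-1.8 -6.7  3. ] target-frame [-1.7 -6.7  3. ] rotvec [ 0.0042 -0.0042 -0.0079]
```

```bash
python3 -m creep '[[0.004,-0.004,-0.008,-1.7,-6.7,3,0],[0,0,0,0,0,0,0],[0,0,0,0,0,0,100],[0,0,0,0,0,0,255],[0,0,0,0,0,0,255],[0,0,0,0,0,0,255],[0,0,0,0,0,0,255],[0,0,0,0,0,0,255]]' 110; python3 - <<'E'
from h import *
go([.458,.2405,.066],18.2)
o=get_obs();p,d=camera("wrist");cv2.imwrite("pics/w3.png",p)
E
```

```text
clock: 4.0
position: [0.4578, 0.2404, 0.0655]
ee_rot: [0.987, 0.158, -0.0, 0.0]
ft_force: [-0.6, -1.4, 3.5]
grip_width: 0.212
t 4.0 pos [0.4578 0.2404 0.0655] yaw 18.2 tilt 0.06 F [-0.6 -1.4  3.5] grip 0.212
shift now-frame [ 0.3 -0.1 -0.5] target-frame [ 0.3 -0.1 -0.5] rotvec [ 0.0003  0.0009 -0.0001]
```

View pics/w3.png

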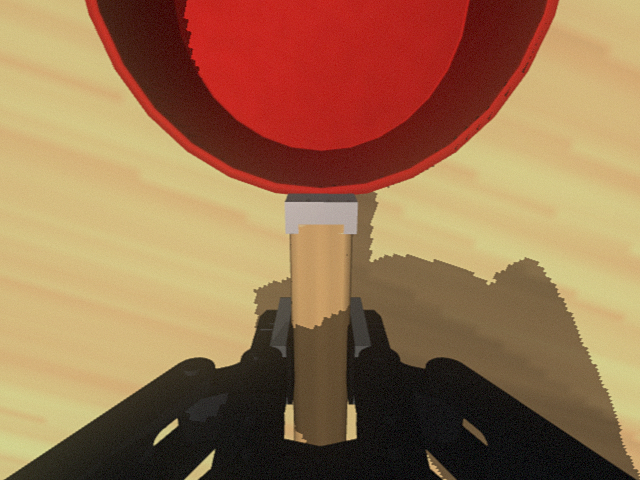

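The pads (285 and 357, 330) hold the bar. Lifting.

```bash
python3 -m creep '[[0,0,0,0,0,-5,255],[0,0,0,0,0,-10,255],[0,0,0,0,0,-20,255],[0,0,0,0,0,-20,255],[0,0,0,0,0,-20,255],[0,0,0,0,0,-10,255],[0,0,0,0,0,0,255],[0,0,0,0,0,0,255]]'; python3 - <<'E'
from h import *
go([.4955,-.064,.151],18.2)
o=get_obs();p,d=camera("side");cv2.imwrite("pics/s4.png",p);np.save("pics/s4d.npy",d)
W=cloud("side",d); z=W[...,2]
s=(np.hypot(W[...,0]-.572,W[...,1]-.278)<.085)&(z>.1)&(mask(p,"red")>0)
P=W[s]; print(len(P), np.nanpercentile(z[s],[2,50,98]))
# rim height as function of distance from gripper
a=np.radians(18.2);u=(P[:,:2]-[.458,.2405])@[np.cos(a),np.sin(a)]
for lo in np.arange(.04,.2,.02):
    k=(u>lo)&(u<lo+.02); 
    if k.sum()>5: print(lo.round(2),k.sum(),np.percentile(P[k,2],97).round(4))
E
```

```text
clock: 4.85
position: [0.4575, 0.2402, 0.1498]
ee_rot: [0.987, 0.158, -0.001, 0.0]
ft_force: [-0.2, -0.1, -0.9]
grip_width: 0.214
t 4.85 pos [0.4575 0.2402 0.1498] yaw 18.2 tilt 0.09 F [-0.2 -0.1 -0.9] grip 0.214
shift now-frame [-58.9 300.9  -1. ] target-frame [-58.9 300.9  -1.2] rotvec [ 0.0003  0.0015 -0.    ]
2020 [0.10087082 0.12136161 0.13901914]
0.04 68 0.1406
0.06 313 0.1393
0.08 299 0.1382
0.1 295 0.1385
0.12 298 0.1381
0.14 280 0.138
0.16 305 0.1383
0.18 161 0.1383
```

View pics/s4.png

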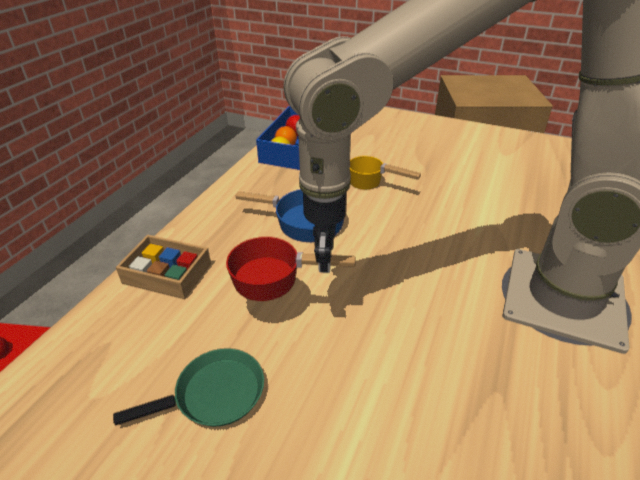

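The red pan hangs level at the rim (230–297, 245), with about 1 mm of variation in rim height. Carrying it over the blue pan.

```bash
python3 -m creep '[[0,0,0,-2,10,0,255],[0,0,0,-4,22,0,255],[0,0,0,-6,33,0,255],[0,0,0,-7,36,0,255],[0,0,0,-7,36,0,255],[0,0,0,-7,36,0,255],[0,0,0,-7,36,0,255],[0,0,0,-7,33,0,255]]';python3 -m creep '[[0,0,0,-6,29,0,255],[0,0,0,-4,20,0,255],[0,0,0,-2,10,0,255],[0,0,0,0,0,0,255],[0,0,0,0,0,0,255],[0,0,0,0,0,0,255]]'; python3 - <<'E'
from h import *
for n in ("top","side"):
    p,d=camera(n);cv2.imwrite(f"pics/{n}5.png",p);np.save(f"pics/{n}5d.npy",d)
go([.4955,-.064,.151],18.2)
E
```

```text
clock: 5.7
position: [0.4882, -0.0067, 0.1497]
ee_rot: [0.987, 0.158, -0.001, 0.0]
ft_force: [0.5, 0.1, -1.8]
grip_width: 0.211
clock: 6.3
position: [0.4957, -0.0624, 0.1503]
ee_rot: [0.987, 0.159, -0.0, -0.0]
ft_force: [0.3, 0.3, -1.2]
grip_width: 0.212
t 6.4 pos [ 0.4958 -0.0627  0.1504] yaw 18.3 tilt 0.05 F [-0.5 -0.4 -1.5] grip 0.209
shift now-frame [-0.6  1.1 -0.6] target-frame [-0.6  1.1 -0.6] rotvec [-0.      0.0009  0.0019]
```

View pics/top5.png

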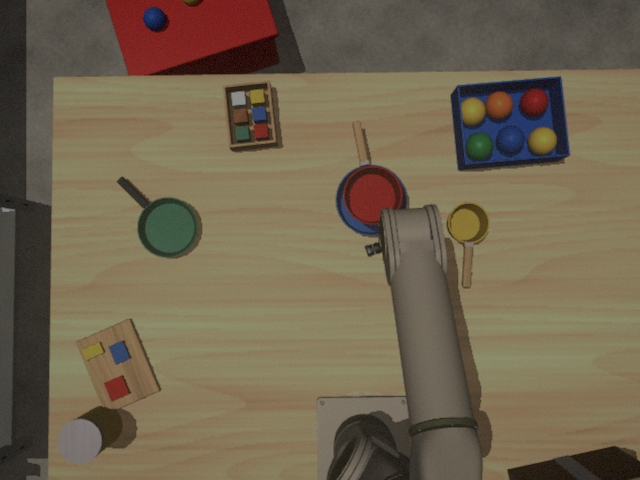

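View pics/side5.png

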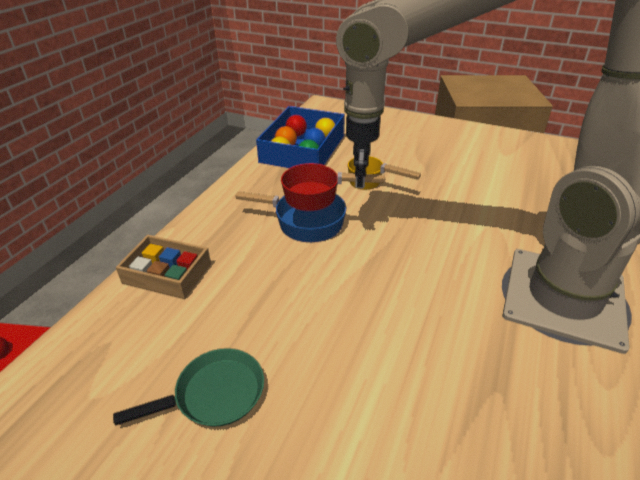

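```bash
cat >> h.py <<'E'
def rim(W,seed,r,zr,it=5,top=None):
    c=np.array(seed,float)
    for i in range(it):
        rr=np.hypot(W[...,0]-c[0],W[...,1]-c[1])
        s=(abs(W[...,2]-zr)<.006)&(rr<r+(.02 if i<2 else .008))&(rr>r-(.025 if i<2 else .014))
        if top is not None: s&=top
        P=W[s];c,R=circ(P[:,:2])
    az=np.degrees(np.arctan2(P[:,1]-c[1],P[:,0]-c[0]))
    A=np.c_[P[:,:2]-c,np.ones(len(P))];k=np.linalg.lstsq(A,P[:,2],rcond=None)[0]
    print("rim c",c.round(4),"R",R.round(4),"n",len(P),"z",k[2].round(4),"slope deg",np.degrees(k[:2]).round(1),"az cover",len(np.unique((az//20))),"/18")
    return c
E
python3 - <<'E'
from h import *
for n in ("top","side"):
    p=cv2.imread(f"pics/{n}5.png");W=cloud(n,np.load(f"pics/{n}5d.npy"));print(n)
    rim(W,[.61,-.026],.070,.138,top=mask(p,"red")>0); rim(W,[.61,-.026],.09,.05)
E
```

```text
top
rim c [ 0.6107 -0.0239] R 0.067 n 227 z 0.1374 slope deg [-0.3 -0.1] az cover 16 /18
rim c [ 0.6095 -0.0266] R 0.0872 n 291 z 0.0497 slope deg [-0.2 -0. ] az cover 16 /18
side
rim c [ 0.6102 -0.0233] R 0.067 n 347 z 0.1363 slope deg [-0.4  0.6] az cover 18 /18
rim c [ 0.6103 -0.0269] R 0.0875 n 344 z 0.0495 slope deg [ 0.2 -0.2] az cover 14 /18
```

```bash
python3 -m creep '[[0,0,0,-1.9,2.5,8,255],[0,0,0,0,0,15,255],[0,0,0,0,0,18,255],[0,0,0,0,0,15,255],[0,0,0,0,0,10,255],[0,0,0,0,0,6,255],[0,0,0,0,0,3,255],[0,0,0,0,0,0,255]]'; python3 -m creep '[[0,0,0,0,0,1,255],[0,0,0,0,0,1,255],[0,0,0,0,0,1,255],[0,0,0,0,0,0,255],[0,0,0,0,0,0,255]]'; python3 - <<'E'
from h import *
go([.4955,-.064,.071],18.2)
p,d=camera("side");cv2.imwrite("pics/s6.png",p);W=cloud("side",d)
rim(W,[.61,-.026],.070,.060,top=mask(p,"red")>0);rim(W,[.61,-.026],.09,.05)
E
```

```text
clock: 7.2
position: [0.4948, -0.0668, 0.0753]
ee_rot: [0.987, 0.158, -0.0, 0.0]
ft_force: [0.1, 0.4, -1.8]
grip_width: 0.214
clock: 7.7
position: [0.4947, -0.0669, 0.0724]
ee_rot: [0.987, 0.158, -0.0, 0.0]
ft_force: [-0.2, 0.1, -2.4]
grip_width: 0.213
t 7.7 pos [ 0.4947 -0.0669  0.0724] yaw 18.2 tilt 0.05 F [-0.2  0.1 -2.4] grip 0.213
shift now-frame [ 1.7 -2.5  1.4] target-frame [ 1.6 -2.5  1.4] rotvec [0.0002 0.0009 0.0002]
rim c [ 0.6093 -0.0279] R 0.067 n 337 z 0.0586 slope deg [-0.4  0.4] az cover 18 /18
rim c [ 0.6103 -0.0272] R 0.0876 n 387 z 0.0497 slope deg [ 0.2 -0.5] az cover 18 /18
```

```bash
python3 -m creep '[[0,0,0,0,0,0.8,255],[0,0,0,0,0,0.7,255],[0,0,0,0,0,0,255],[0,0,0,0,0,0,255]]'; python3 -m creep '[[0,0,0,0,0,0,180],[0,0,0,0,0,0,120],[0,0,0,0,0,0,60],[0,0,0,0,0,0,0],[0,0,0,0,0,0,0],[0,0,0,0,0,0,0]]' 40; python3 - <<'E'
from h import *
go([.4955,-.064,.071],18.2)
p,d=camera("side");cv2.imwrite("pics/s7.png",p);W=cloud("side",d)
rim(W,[.61,-.026],.070,.060,top=mask(p,"red")>0);rim(W,[.61,-.026],.09,.05)
E
```

```text
clock: 8.15
position: [0.4947, -0.0669, 0.0709]
ee_rot: [0.987, 0.158, -0.0, 0.0]
ft_force: [-0.2, -0.4, -0.3]
grip_width: 0.21
clock: 8.75
position: [0.4947, -0.0669, 0.0709]
ee_rot: [0.987, 0.158, -0.0, 0.0]
ft_force: [0.3, -0.1, 0.8]
grip_width: 1.001
t 8.75 pos [ 0.4947 -0.0669  0.0709] yaw 18.2 tilt 0.05 F [ 0.3 -0.1  0.8] grip 1.001
shift now-frame [ 1.7 -2.5 -0.1] target-frame [ 1.7 -2.5 -0.1] rotvec [0.0001 0.0009 0.0002]
rim c [ 0.6093 -0.028 ] R 0.0671 n 308 z 0.0582 slope deg [-0.2  0.6] az cover 18 /18
rim c [ 0.6102 -0.027 ] R 0.0876 n 402 z 0.0497 slope deg [ 0.  -0.4] az cover 18 /18
```

Red is seated (rim about 0.0585, level, about 1 mm off axis). Retreating.

```bash
python3 -m creep '[[0,0,0,0,0,-15,0],[0,0,0,0,0,-25,0],[0,0,0,0,0,-30,0],[0,0,0,0,0,-25,0],[0,0,0,0,0,0,0],[0,0,0,0,0,0,0]]'; python3 - <<'E'
from h import *
t=np.radians(175.4);g=np.array([.5477,-.2671])+.11*np.array([np.cos(t),np.sin(t)]);print(g)
go([*g,.15],-4.6)
E
```

```text
clock: 9.4
position: [0.4951, -0.0668, 0.1669]
ee_rot: [0.987, 0.158, 0.0, 0.001]
ft_force: [0.0, 0.7, 0.0]
grip_width: 1.002
[ 0.43805432 -0.25827812]
t 9.4 pos [ 0.4951 -0.0668  0.1669] yaw 18.2 tilt 0.07 F [0.  0.7 0. ] grip 1.002
shift now-frame [-114.  164.   17.] target-frame [-41.5 195.4  16.9] rotvec [ 0.0011 -0.0006  0.3981]
```

```bash
python3 -m creep '[[0,0,0.1,0,0,0,0],[0,0,0.1,0,0,0,0],[0,0,0.1,0,0,0,0],[0,0,0.098,0,0,0,0],[0,0,0,-8,35,0,0],[0,0,0,-9,45,4,0],[0,0,0,-9,45,4,0],[0,0,0,-9,40,4,0]]'; python3 -m creep '[[0,0,0,-6.5,30.4,4.9,0],[0,0,0,0,0,0,0],[0,0,0,0,0,0,0],[0,0,0,0,0,0,0]]'; python3 - <<'E'
from h import *
g=[.438,-.2583]
go([*g,.07],-4.6)
o=get_obs();p,d=camera("wrist");cv2.imwrite("pics/w8.png",p)
p,d=camera("top");pan(cloud("top",d),"yellow",[.548,-.267])
E
```

```text
clock: 10.2
position: [0.4452, -0.2303, 0.1531]
ee_rot: [0.999, -0.04, -0.001, 0.0]
ft_force: [-0.2, 0.0, 0.2]
grip_width: 0.998
clock: 10.6
position: [0.4381, -0.2569, 0.1488]
ee_rot: [0.999, -0.039, -0.001, -0.0]
ft_force: [0.8, -0.2, 0.0]
grip_width: 0.998
t 10.6 pos [ 0.4381 -0.2569  0.1488] yaw -4.5 tilt 0.08 F [ 0.8 -0.2  0. ] grip 0.998
shift now-frame [ 0.2  1.5 78.8] target-frame [ 0.1  1.4 78.8] rotvec [-0.0004  0.0013  0.0018]
yellow c [ 0.548  -0.2669] R 0.0494 n 205 | handle n 118 ztop 0.0709 rng 0.127 0.159 box [22.  32.5] ang 174.0 ctr ang 175.1
```

View pics/w8.png

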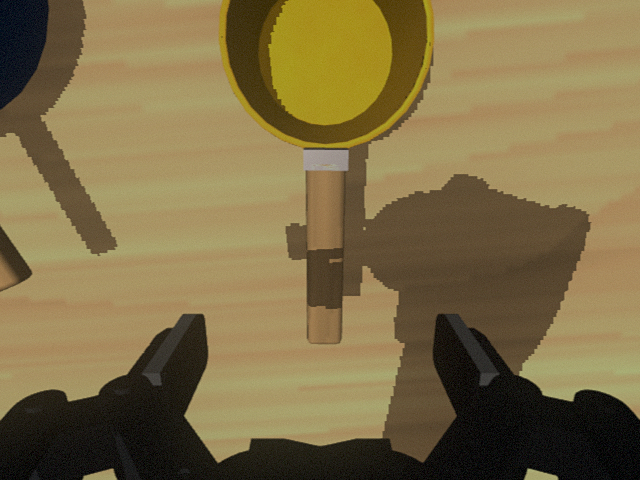

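The yellow handle (325, 165–342) is centred between the fingers and lines up with them. The red handle at (10, 260) on the left is clear. Descending and gripping.

```bash
python3 -m creep '[[0,0,0,0,1.4,15,0],[0,0,0,0,0,20,0],[0,0,0,0,0,20,0],[0,0,0,0,0,15,0],[0,0,0,0,0,8.5,0],[0,0,0,0,0,0,0],[0,0,0,0,0,0,0]]'; python3 -m creep '[[0,0,0,0,0,0,100],[0,0,0,0,0,0,255],[0,0,0,0,0,0,255],[0,0,0,0,0,0,255],[0,0,0,0,0,0,255],[0,0,0,0,0,0,255]]' 110; python3 - <<'E'
from h import *
go([.438,-.2583,.07],-4.6)
E
```

```text
clock: 11.4
position: [0.438, -0.2595, 0.0712]
ee_rot: [0.999, -0.04, -0.0, 0.0]
ft_force: [-1.0, 0.1, 0.1]
grip_width: 1.0
clock: 12.0
position: [0.4375, -0.2597, 0.0708]
ee_rot: [0.999, -0.04, -0.0, 0.0]
ft_force: [-1.3, 0.4, 4.3]
grip_width: 0.21
t 12.0 pos [ 0.4375 -0.2597  0.0708] yaw -4.6 tilt 0.07 F [-1.3  0.4  4.3] grip 0.21
shift now-frame [ 0.4 -1.5  0.8] target-frame [ 0.4 -1.5  0.8] rotvec [0.0006 0.001  0.0001]
```

```bash
python3 -m creep '[[0,0,0,0,0,-5,255],[0,0,0,0,0,-10,255],[0,0,0,0,0,-20,255],[0,0,0,0,0,-25,255],[0,0,0,0,0,-20,255],[0,0,0,0,0,-14,255],[0,0,0,0,0,0,255],[0,0,0,0,0,0,255]]'; python3 - <<'E'
from h import *
go([.636,-.20,.165],-4.6)
p,d=camera("side");cv2.imwrite("pics/s9.png",p)
rim(cloud("side",d),[.548,-.267],.052,.152)
E
```

```text
clock: 12.8
position: [0.4374, -0.2596, 0.1642]
ee_rot: [0.999, -0.04, -0.001, 0.0]
ft_force: [0.0, -0.3, -1.0]
grip_width: 0.21
t 12.8 pos [ 0.4374 -0.2596  0.1642] yaw -4.6 tilt 0.07 F [ 0.  -0.3 -1. ] grip 0.21
shift now-frame [193.2 -75.3  -1. ] target-frame [193.2 -75.3  -0.8] rotvec [0.0005 0.0011 0.    ]
rim c [ 0.5474 -0.2675] R 0.0502 n 211 z 0.1502 slope deg [-0.3  0.1] az cover 17 /18
```

View pics/s9.png

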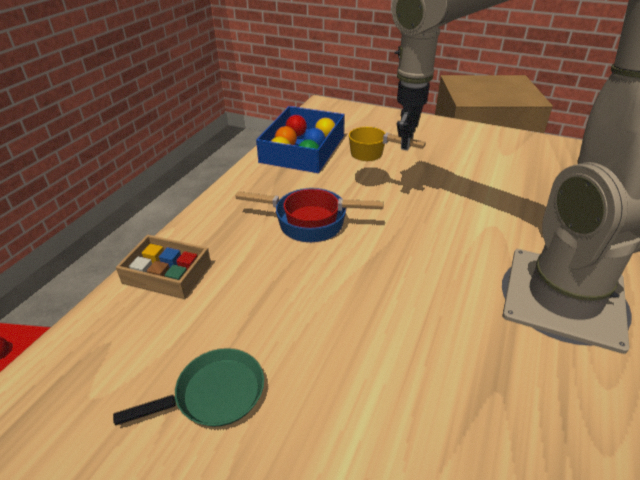

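Yellow is lifted and level at (367, 143). Red sits in blue at (311, 208), handles opposed. I'll shift slightly, then turn the yellow pan away from the ball box.

```bash
python3 -m creep '[[0,0,-0.04,10,0,0,255],[0,0,-0.08,10,0,0,255],[0,0,-0.12,10,0,0,255],[0,0,-0.14,0,0,0,255],[0,0,-0.14,0,0,0,255],[0,0,-0.14,0,0,0,255],[0,0,-0.14,0,0,0,255],[0,0,-0.14,0,0,0,255]]'; python3 -m creep '[[0,0,-0.14,0,0,0,255],[0,0,-0.14,0,0,0,255],[0,0,-0.14,0,0,0,255],[0,0,-0.14,0,0,0,255],[0,0,-0.14,0,0,0,255],[0,0,-0.12,0,0,0,255],[0,0,-0.08,0,0,0,255],[0,0,-0.04,0,0,0,255]]';python3 -m creep '[[0,0,0,0,0,0,255],[0,0,0,0,0,0,255]]'; python3 - <<'E'
from h import *
go([.636,-.134,.165],104)
E
```

```text
clock: 13.65
position: [0.468, -0.2602, 0.1636]
ee_rot: [0.907, 0.42, -0.001, -0.001]
ft_force: [-0.4, -0.2, -0.4]
grip_width: 0.211
clock: 14.45
position: [0.468, -0.2603, 0.1637]
ee_rot: [0.62, 0.785, -0.0, -0.001]
ft_force: [-1.1, 0.2, -1.6]
grip_width: 0.209
clock: 14.65
position: [0.4678, -0.2603, 0.164]
ee_rot: [0.622, 0.783, -0.0, -0.001]
ft_force: [-0.0, 0.4, -1.3]
grip_width: 0.21
t 14.65 pos [ 0.4678 -0.2603  0.164 ] yaw 103.1 tilt 0.08 F [-0.   0.4 -1.3] grip 0.21
shift now-frame [ 84.9 192.4  -1.1] target-frame [ 81.9 193.8  -1. ] rotvec [-0.0011 -0.0007 -0.0156]
```

```bash
python3 -m creep '[[0,0,0,4,10,0,255],[0,0,0,10,22,0,255],[0,0,0,13,30,0,255],[0,0,0,15,34,0,255],[0,0,0,15,34,0,255],[0,0,0,14,30,0,255],[0,0,0,9,21,0,255],[0,0,-0.015,5,11,0,255]]';python3 -m creep '[[0,0,0,0,0,0,255],[0,0,0,0,0,0,255],[0,0,0,0,0,0,255]]'; python3 - <<'E'
from h import *
for n in ("top","side"):
    p,d=camera(n);cv2.imwrite(f"pics/{n}10.png",p);W=cloud(n,d);print(n)
    for a in (([.61,-.028],.052,.152),([.61,-.028],.07,.059),([.61,-.028],.09,.05)):
        try: rim(W,*a)
        except Exception as e: print(e)
go([.636,-.134,.165],104)
E
```

```text
clock: 15.45
position: [0.637, -0.131, 0.164]
ee_rot: [0.615, 0.789, 0.0, -0.001]
ft_force: [-0.4, 1.0, -1.5]
grip_width: 0.207
clock: 15.75
position: [0.6345, -0.1356, 0.1643]
ee_rot: [0.617, 0.787, -0.001, -0.0]
ft_force: [-0.2, -0.1, -1.9]
grip_width: 0.208
top
rim c [ 0.6058 -0.0257] R 0.0493 n 242 z 0.1506 slope deg [-0.4 -0.5] az cover 18 /18
rim c [ 0.6087 -0.0284] R 0.0672 n 279 z 0.0586 slope deg [-0.3 -0.2] az cover 17 /18
rim c [ 0.6092 -0.0264] R 0.0869 n 386 z 0.0492 slope deg [-0.2  0. ] az cover 18 /18
side
rim c [ 0.6065 -0.0259] R 0.0496 n 293 z 0.1504 slope deg [ 0.  -0.4] az cover 18 /18
rim c [ 0.6086 -0.0283] R 0.0674 n 286 z 0.0584 slope deg [-0.1  0. ] az cover 15 /18
rim c [ 0.6101 -0.0267] R 0.0874 n 363 z 0.0495 slope deg [ 0.2 -0.2] az cover 15 /18
t 15.85 pos [ 0.6347 -0.1355  0.1645] yaw 103.9 tilt 0.09 F [-0.4  0.2 -1.8] grip 0.214
shift now-frame [ 1.1  1.6 -0.5] target-frame [ 1.1  1.6 -0.5] rotvec [-0.0012  0.0009 -0.0022]
```

View pics/top10.png

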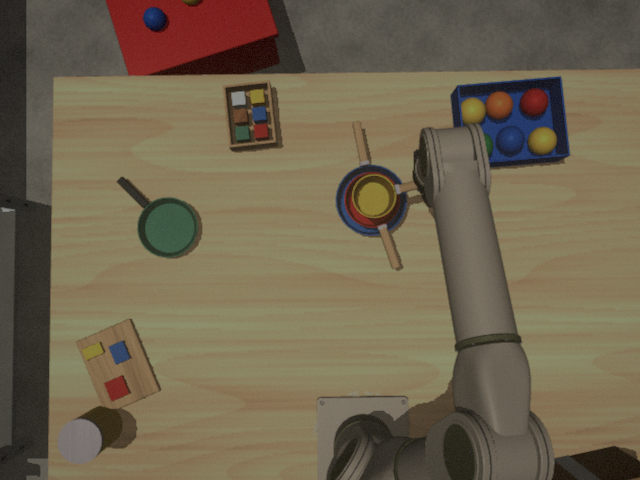

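View pics/side10.png

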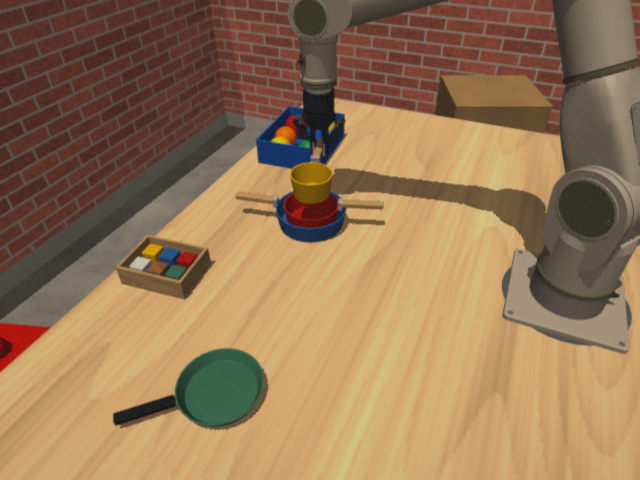

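The yellow pan is above red at top (374, 196). It needs about 2.7 mm in x and −2.5 mm in y, then 82 mm down. The box at (460, 165) is clear of the gripper.

```bash
python3 -m creep '[[0,0,0,-3.1,2,8,255],[0,0,0,0,0,15,255],[0,0,0,0,0,18,255],[0,0,0,0,0,15,255],[0,0,0,0,0,12,255],[0,0,0,0,0,7,255],[0,0,0,0,0,3,255],[0,0,0,0,0,0,255]]'; python3 -m creep '[[0,0,0,0,0,1,255],[0,0,0,0,0,1,255],[0,0,0,0,0,0,255],[0,0,0,0,0,0,255]]'; python3 - <<'E'
from h import *
go([.636,-.134,.081],104)
for n in ("top","side"):
    p,d=camera(n);cv2.imwrite(f"pics/{n}11.png",p);W=cloud(n,d);print(n)
    for a in (([.61,-.028],.052,.069),([.61,-.028],.07,.059)):
        try: rim(W,*a)
        except Exception as e: print(e)
E
```

```text
clock: 16.65
position: [0.6379, -0.1366, 0.0862]
ee_rot: [0.616, 0.788, -0.0, -0.0]
ft_force: [-0.7, -0.5, -1.0]
grip_width: 0.215
clock: 17.05
position: [0.638, -0.1367, 0.0846]
ee_rot: [0.616, 0.788, -0.0, -0.0]
ft_force: [0.5, 0.2, -1.1]
grip_width: 0.21
t 17.05 pos [ 0.638  -0.1367  0.0846] yaw 104.0 tilt 0.05 F [ 0.5  0.2 -1.1] grip 0.21
shift now-frame [ 3.1 -1.3  3.6] target-frame [ 3.1 -1.3  3.6] rotvec [-0.0007  0.0003 -0.0004]
top
rim c [ 0.609  -0.0266] R 0.0491 n 244 z 0.0693 slope deg [-0.9  0.4] az cover 18 /18
rim c [ 0.6087 -0.0283] R 0.0672 n 286 z 0.0585 slope deg [-0.5 -0.2] az cover 18 /18
side
rim c [ 0.6095 -0.027 ] R 0.0494 n 341 z 0.0691 slope deg [-0.2 -0.2] az cover 18 /18
rim c [ 0.6091 -0.0289] R 0.0675 n 309 z 0.0586 slope deg [ 0.4 -0.7] az cover 17 /18
```

```bash
python3 -m creep '[[0,0,0,0,0,1,255],[0,0,0,0,0,1,255],[0,0,0,0,0,1,255],[0,0,0,0,0,0.6,255],[0,0,0,0,0,0,255],[0,0,0,0,0,0,255]]'; python3 - <<'E'
from h import *
go([.638,-.1367,.081],104)
E
```

```text
clock: 17.75
position: [0.638, -0.1368, 0.081]
ee_rot: [0.616, 0.788, -0.0, -0.0]
ft_force: [-0.9, -1.0, 2.2]
grip_width: 0.212
t 17.75 pos [ 0.638  -0.1368  0.081 ] yaw 104.0 tilt 0.05 F [-0.9 -1.   2.2] grip 0.212
shift now-frame [0.1 0.1 0. ] target-frame [0.1 0.1 0. ] rotvec [-0.0008  0.0004 -0.0005]
```

Light contact at +2.2 N, so it is seated. Releasing and retreating.

```bash
python3 -m creep '[[0,0,0,0,0,0,180],[0,0,0,0,0,0,120],[0,0,0,0,0,0,60],[0,0,0,0,0,0,0],[0,0,0,0,0,0,0],[0,0,0,0,0,0,0]]' 40; python3 -m creep '[[0,0,0,0,0,-10,0],[0,0,0,0,0,-20,0],[0,0,0,0,0,-30,0],[0,0,0,0,0,-40,0],[0,0,0,0,0,-40,0],[0,0,0,0,0,-20,0],[0,0,0,0,0,0,0],[0,0,0,0,0,0,0]]'; python3 - <<'E'
from h import *
go([.638,-.1367,.081],104)
for n in ("top","side"):
    p,d=camera(n);cv2.imwrite(f"pics/{n}12.png",p);W=cloud(n,d);np.save(f"pics/{n}12d.npy",d);print(n)
    for a in (([.61,-.028],.052,.068),([.61,-.028],.07,.059),([.61,-.028],.09,.05)):
        try: rim(W,*a)
        except Exception as e: print(e)
    rr=np.hypot(W[...,0]-.609,W[...,1]+.028);z=W[...,2]
    hm=(rr>.105)&(rr<.21)&(z>.052)&(z<.09)
    k,lab,st,ce=cv2.connectedComponentsWithStats(hm.astype(np.uint8))
    for i in range(1,k):
        if st[i,4]>60:
            X=W[lab==i]-[.609,-.028,0];m=np.median(X,0);print(" handle",st[i,4],"ang",np.degrees(np.arctan2(m[1],m[0])).round(1),"z",m[2].round(4),"rmax",np.hypot(X[:,0],X[:,1]).max().round(3))
E
```

```text
clock: 18.35
position: [0.6379, -0.1366, 0.0807]
ee_rot: [0.616, 0.788, -0.0, -0.0]
ft_force: [-0.0, -0.1, -0.0]
grip_width: 1.006
clock: 19.15
position: [0.638, -0.1366, 0.2413]
ee_rot: [0.616, 0.788, -0.0, 0.0]
ft_force: [-0.2, -0.4, -1.0]
grip_width: 0.999
t 19.15 pos [ 0.638  -0.1366  0.2413] yaw 104.0 tilt 0.04 F [-0.2 -0.4 -1. ] grip 0.999
shift now-frame [ -0.   -0.  160.3] target-frame [-1.000e-01 -1.000e-01  1.603e+02] rotvec [-0.0004  0.0007 -0.0003]
top
rim c [ 0.6088 -0.0267] R 0.0492 n 231 z 0.0673 slope deg [-0.2  0.6] az cover 18 /18
rim c [ 0.6087 -0.0282] R 0.0672 n 283 z 0.0585 slope deg [-0.5  0.1] az cover 18 /18
rim c [ 0.6093 -0.0265] R 0.0869 n 392 z 0.0491 slope deg [-0.  0.] az cover 18 /18
 handle 306 ang 10.8 z 0.0626 rmax 0.2
 handle 114 ang -76.1 z 0.0801 rmax 0.139
 handle 258 ang -162.3 z 0.0716 rmax 0.18
side
rim c [ 0.6094 -0.0272] R 0.0494 n 294 z 0.0671 slope deg [-0.  -0.1] az cover 18 /18
rim c [ 0.609  -0.0289] R 0.0677 n 330 z 0.0585 slope deg [ 0.2 -0.3] az cover 18 /18
rim c [ 0.6101 -0.0269] R 0.0874 n 385 z 0.0498 slope deg [ 0.2 -0.5] az cover 18 /18
 handle 83 ang -76.2 z 0.0818 rmax 0.161
 handle 272 ang 11.9 z 0.0629 rmax 0.199
 handle 245 ang -163.0 z 0.0717 rmax 0.18
```

View pics/side12.png

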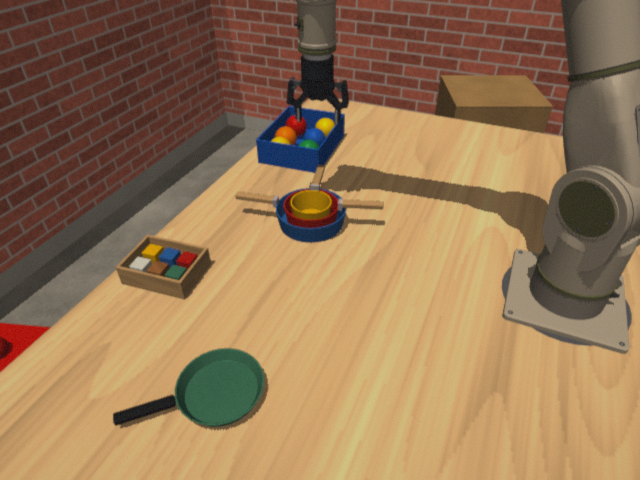

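View pics/top12.png

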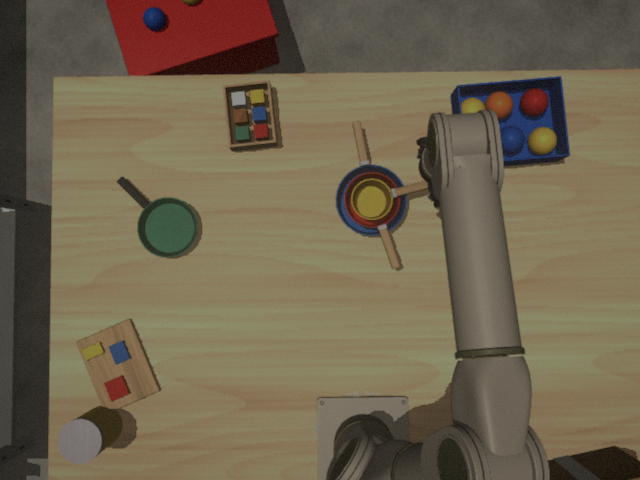

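Both views show the pans nested (top 372, 199; side 311, 207) with the handles fanned and the gripper clear. The frying pan is unmoved at (167, 227). Handing in.

```bash
python3 - <<'E'
from workcell import *
print(hand_in()); print(get_obs()["clock"])
E
```

```text
the job is handed in; nothing more can be done
None
the job is handed in; nothing more can be done
```

The three saucepans are nested as asked: red in blue and yellow in red, each lowered in by its handle and let go. I handed the job in at about 19 s; it reported no verdict.

My last checks, from the top and side cameras:
- **Seating:** the rims measured about 0.049, 0.0585 and 0.067 m, against 0.050, 0.059 and 0.068 m if fully seated. All three were level to within about 0.6°, and their axes were within about 2 mm of each other.
- **Handles:** blue points to about 11°, red to about -162° and yellow to about -76°, so every two are at least 85° apart.
- **Surroundings:** the gripper was open about 160 mm above the pans. The frying pan looks unmoved in the pictures; I did not measure its position again.

No check failed or disagreed. The one slip was lining up for the red grasp: I corrected the arm before it had settled and overshot by about 7 mm. I fixed that before closing the fingers.

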